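Hold a hooded microscope over a chip

ROBOT

A 6-joint arm with a two-finger parallel gripper is mounted at the origin on the work surface. World frame = base frame: x ahead of the robot, y to its left, z up, the work surface at z = 0. Lengths are in m, angles in degrees, forces in N, time in s.
With the tool pointing down it reaches from about 0.4 to 0.925 m from the base axis. Payload 12.5 kg.
Tool frame: the origin (TCP) lies at the very end of the fingers, on their centre line; the grasp point (between the pads) lies arm.tcp_to_grasp behind it (arm.tcp_to_grasp is the distance from the TCP to the grasp point, in m); z points along the fingers, y is the direction in which the jaws open and shut (so a half turn about z gives the same grasp; the last joint's range is limited). The gripper opens to 95 mm and grips with 3 to 60 N. Pads are 20 mm wide; open, the fingers measure 119 mm over their backs; the gripper's body (75 mm by 180 mm) begins 59 mm behind the grasp point.
Start: joints at [-75.722, 28.126, 89.318, -0, 62.55, -6.05], TCP at [0.217, -0.586, 0.215] pointing down, gripper open.
Joint ranges: [-177.58, 177.58], [-47.91, 125.51], [2.72, 160], [-65.01, 245.01], [3.68, 167.84], [-153.87, 153.87]. Speed limits (degrees/s): [127.2, 127.2, 159.86, 180, 180, 180].

INTERFACE

Orientations are given as [roll, pitch, yaw] about the fixed x, y, z axes, in that order (R = Rz(yaw) Ry(pitch) Rx(roll)).
In Python, from plant import arm gives the robot as it stands.
- The arm moves only by the shell command python3 -m jog 'ROWS' [FORCE]. ROWS is JSON, a list of rows, each an object with "turn": the turn, a rotation vector about the tool's x, y, z in rad, a list of three; "delta_pos": the shift along the tool's x, y, z in cm, a list of three; "hand": the opening in per cent of the stroke, from 0 (shut) to 100 (fully open). In form: [{"turn": [ax, ay, az], "delta_pos": [tx, ty, tz], "hand": hand}, ...]. A call has 1 to 20 rows; each row is the pose to reach, as a shift and turn from the pose commanded when the call began, along the tool's axes at that moment; what a row does not reach only later rows make up. A row lasts 1/10 s, in which the tool goes at most 50 mm and 8.59 degrees, less where a joint would pass 70% of its speed; a pose out of reach is approached as far as the arm can. A call with a gripper value outside its range is refused whole. The fingers move at their own pace and stop on an object; FORCE is the grip in N (left out, the last holds). Time passes only in rows, so rows that repeat a pose let the fingers close. It gives the time, the measured TCP pose, the force and the opening at its end, in the units of the state.
- arm.get_state(): the state, without advancing time (a new reading comes with each control period).
- arm.get_image(name): name is "side" or "top"; returns a dict with "color" (400x640x3 uint8, red, green, blue), "fx", "fy", "cx", "cy" (pixels), "R" (3x3) and "t" (3): a world point X has camera coordinates R X + t. Camera axes: x right, y down, z forward; pixel columns grow to the right and rows downward; lengths in m; the calibration is good to about 2 mm. A picture is of the moment at which its call begins. There is no depth.
- arm.finish_job(): hands the job in, once; it reports no verdict.
The state is a dict: "clock": time; "joint_positions": joint angles; "qvel": joint speeds; "tau": joint torques, N m; "tool_pos": TCP position; "orientation": TCP orientation; "contact_force": force on the tool from outside, world axes, zero at the start; "ft_torque": the same for the moment, N m; "width": finger opening in m.
Only numpy, scipy, OpenCV 4.12 (cv2) and the standard library are available. Lean on these libraries where they do the work, as an engineer would, in place of code of your own. Each camera call takes 0.05 s, during which the arm holds its last target. There are 200 camera calls.

TASK

Take the cordless microscope from its charging dock, push its snout fully home into the middle-height one of the three hoods in the aluminium rack, and carry it with the hood on to the circuit board to inspect the largest square chip. Finish still holding it there, upright and still, centred over the chip, flat sides square with the chip's edges, the hood's lower end about 8 mm above the chip. Touch neither the board, the parts on it nor its holder, and leave everything else where it lies.

Things in the scene. Friction and masses are not known exactly. Their poses are not given: they have to be found in the camera images.
- scope: hand-held microscope, 140 mm high, 0.12 to 0.19 kg; origin at the centre of its snout's lower end, z up its axis. Black round snout 24 mm across (z 0 to 25 mm), black focus ring 40 mm across (z 25 to 39), white case 40 mm along its x by 34 mm along its y (z 39 to 140), gripped across the 34 mm flat sides. Starts standing snout down in the dock, snout end 17 mm above the table
- scope_grip (a point): point on the microscope's axis 108 mm above its snout end and 32 mm below its top: a good height to grip the flat sides; axes as the microscope
- scope_shoulder (a point): centre of the microscope's shoulder, the flat underside of its focus ring, 25 mm above the snout end; the hood's rim meets it when home. Four sprung steel balls stand 2.5 mm proud of the snout, 13 mm above its end: they give way when pushed into a hood (10 to 15 N in all) and hold the hood on; grip firmly, 40 N or more
- hood: hood to use, middle one in height of three: black tube open at both ends, 37 mm high, 32 mm outside, bore 27 mm, upper rim flared to 36 mm outside, 32 mm inside. Origin at the centre of its lower end, z up. Starts rim up in a hole of the rack, lower end 8 mm and rim 45 mm above the table. Fully home, its rim meets the microscope's shoulder and its lower end lies 12 mm below the snout's end
- hood_rim (a point): centre of that hood's upper, flared rim, 37 mm above its lower end
- rack: aluminium block 170 by 56 by 20 mm with three round holes 35 mm wide and 12 mm deep at -55, 0 and +55 mm along its x; origin at the centre of its underside, z up; fixed to the table. Each hole holds one hood, in any order
- dock: charging dock, grey foot 90 mm across, 10 mm high, with a cup 47 mm across, bore 33 mm, rim 42 mm above the table; origin at the centre of its underside; fixed. The microscope is freed by lifting it straight up 30 mm
- board: green circuit board 110 mm (its x) by 160 mm (its y) in a holder 208 mm long in y; origin on the table under its centre, z up; fixed. Board face 30 mm, holder jaws at both y ends 38 mm above the table. Tall parts round the chip (3 round capacitors, finned heatsink, transformer) reach 62 mm above the table and leave 28 mm free all round from the chip's centre
- chip_top (a point): centre of the upper face of the largest square chip on the board, 22 by 22 mm and 3 mm thick (33 mm above the table); axes as the board, its edges along them
- long_hood: bystander: the tallest hood in the rack, 60 mm high; origin at the centre of its lower end
- short_hood: bystander: the lowest hood in the rack, 26 mm high; origin at the centre of its lower end
- solder_spool: bystander: steel spool 52 mm across, 40 mm high, standing; origin at the centre of its underside
- flux_bottle: bystander: small white bottle 30 mm across, 75 mm high; origin at the centre of its underside
- tweezers: bystander: steel tweezers 120 mm long lying along their x; origin on the table under the middle
- screwdriver: bystander: screwdriver 160 mm long lying along its x
- parts_tray: bystander: black compartment tray 100 by 70 by 18 mm; origin at the centre of its underside
- braid_reel: bystander: flat round reel 48 mm across, 14 mm high; origin at the centre of its underside
Things that resemble listed ones, but are neither listed nor needed, are in the scene too. What is shaped like the scope but turquoise is not meant. What is shaped like the hood but purple is not meant.

How it is judged:
By the outcome, as a careful person would: the job done as asked, in the order asked, and still so for the second after the job is handed in, while the arm keeps its last pose, push and grip.
It also fails if it takes over 56 s, if anything falls off the work surface, if the arm or the gripper's body presses on something with over 40 N, if the wrist force passes 120 N, or if a joint passes its speed limit or range.

## Working session

There is one attempt and no reset: what is moved stays moved. The work goes in short steps, Python scripts to look and compute and a shell command to move; the robot and the scene stay as the last step left them, time stands still between calls to the robot, and variables do not carry over. Pictures are saved under pics/ and viewed, about 8 in all and at most 12, crops included, and the job is handed in when it is done.

```bash
mkdir -p pics; ls; cat > h.py <<'E'
import numpy as np,cv2
from plant import arm
from scipy.spatial.transform import Rotation as Ro
def grab(n,tag):
    im=arm.get_image(n); np.savez(f'pics/{tag}.npz',**{k:np.array(v) for k,v in im.items()})
    cv2.imwrite(f'pics/{tag}.png',im['color'][...,::-1]); return im
def load(tag): return dict(np.load(f'pics/{tag}.npz'))
def ray(im,u,v):
    d=np.array([(u-im['cx'])/im['fx'],(v-im['cy'])/im['fy'],1.]); R=np.array(im['R']);t=np.array(im['t'])
    return -R.T@t, R.T@d
def onz(im,u,v,z):
    c,d=ray(im,u,v); return c+d*(z-c[2])/d[2]
def proj(im,X):
    p=np.array(im['R'])@np.array(X)+np.array(im['t']); return np.array([im['fx']*p[0]/p[2]+im['cx'],im['fy']*p[1]/p[2]+im['cy']])
E
python3 - <<'E'
from h import *
for n in('top','side'):
    im=grab(n,n+'0'); print(n,im['fx'],im['cx'],im['cy'],ray(im,320,200))
print(arm.get_state(),arm.tcp_to_grasp)
E
```

```text
pics
top 370.8816004179871 319.254499845016 203.94357356174328 (array([ 0.38252859, -0.00878516,  1.02644638]), array([ 0.20832544,  0.00212889, -0.97811711]))
side 394.60223808814237 318.3831733151164 202.37734440610748 (array([ 0.26375359, -0.51989447,  0.72300716]), array([ 0.36218694,  0.59607633, -0.7166357 ]))
{'clock': 0.1, 'joint_positions': array([-7.57244517e+01,  2.81628898e+01,  8.93480820e+01,  7.27461202e-04,
        6.25502292e+01, -6.05030520e+00]), 'qvel': array([-0.06680182, -0.15210189, -0.01634113, -0.01653496, -0.04566847,
       -0.05141209]), 'tau': array([ 2.62483030e-03, -6.13623118e+01, -2.58605665e+01,  6.93781930e-02,
        4.70267900e-02, -6.10361553e-05]), 'tool_pos': array([ 0.21706759, -0.58584847,  0.21408767]), 'orientation': array([-1.79939208e+02, -7.09229773e-03,  2.03255140e+01]), 'contact_force': array([-0.05272998,  0.42058248, -0.249276  ]), 'ft_torque': array([ 0.02136686, -0.0272319 ,  0.03358845]), 'width': 0.09484779431432323} 0.0188
```

View pics/top0.png

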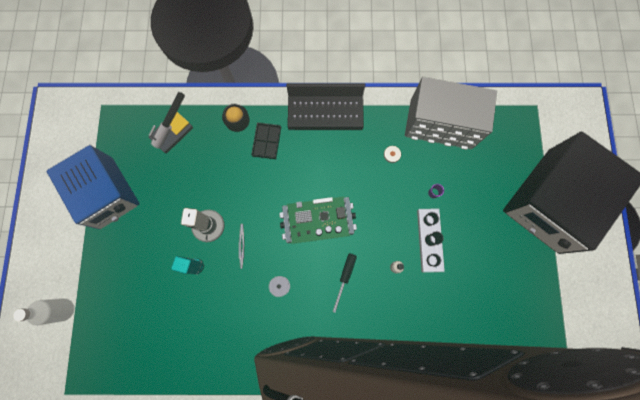

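View pics/side0.png

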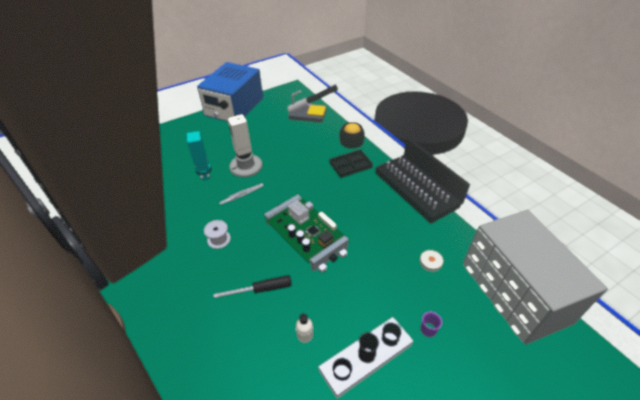

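Top view: white scope at (190,217), turquoise one at (185,265), rack at (431,240) with hoods at (431,219), (434,239) and (433,260), board at (318,220). Side view: rack hoods at (343,369), (368,347) and (391,334). I'll enlarge these in one composite.

```bash
python3 - <<'E'
from h import *
t=cv2.imread('pics/top0.png');s=cv2.imread('pics/side0.png')
def c(im,x,y,w,h,W=400,H=300): return cv2.resize(im[y:y+h,x:x+w],(W,H),interpolation=cv2.INTER_CUBIC)
a=np.vstack([np.hstack([c(s,312,310,112,84),c(t,395,202,80,60)]),np.hstack([c(s,256,190,100,75),c(t,275,185,88,66)])])
cv2.imwrite('pics/comp.png',a)
E
```

```text
(no output)
```

View pics/comp.png

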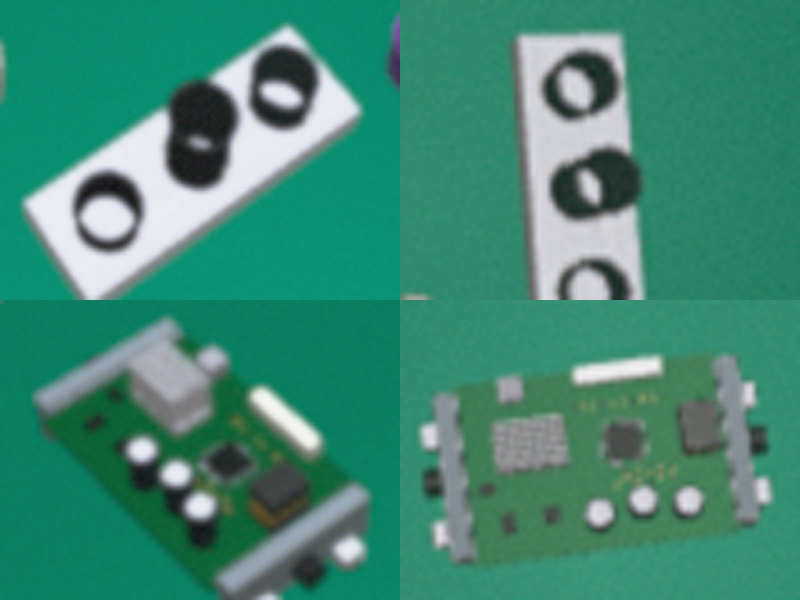

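Composite: bottom-left hood in the side view, (343,369), is the shortest. The middle one, (368,347), is the tallest. The one at (391,334) in the side view, (431,219) in the top view, shows a modest outer wall and is mid-height, so it is the hood to use. The largest square chip is at about (324.5,216) in the top view and (313.5,231) in the side view. Next I measure.

```bash
python3 - <<'E'
from h import *
T=load('top0');S=load('side0')
def mask_in(im,cond,x0,y0,x1,y1):
    m=np.zeros(cond.shape,np.uint8); m[y0:y1,x0:x1]=cond[y0:y1,x0:x1]; return m
def big(m):
    n,l,s,c=cv2.connectedComponentsWithStats(m,connectivity=4); k=1+np.argmax(s[1:,4]); return (l==k).astype(np.uint8)
def tri(uvT,uvS):
    (a,d),(b,e)=ray(T,*uvT),ray(S,*uvS)
    k=np.linalg.lstsq(np.c_[d,-e],b-a,rcond=None)[0]; p,q=a+k[0]*d,b+k[1]*e
    return (p+q)/2,np.linalg.norm(p-q)*1e3
def wrect(im,m,z):
    cnt=max(cv2.findContours(m,0,1)[0],key=cv2.contourArea).reshape(-1,2)
    P=np.array([onz(im,u,v,z)[:2] for u,v in cnt])*1000
    return cv2.minAreaRect(cv2.convexHull(P.astype(np.float32)))
for n,im,roi,hs in(('T',T,(405,195,455,280),None),('S',S,(312,310,424,400),None)):
    c=im['color'].astype(int); br=c.min(2)
    r=wrect(im,big(mask_in(im,br>150,*roi)),.02); print('rack',n,r)
# chip: dark blob
for n,im,roi in(('T',T,(317,208,333,224)),('S',S,(302,220,325,242))):
    c=im['color'].astype(int); m=big(mask_in(im,c.max(2)<95,*roi)); M=cv2.moments(m,True)
    uv=(M['m10']/M['m00'],M['m01']/M['m00']); print('chip',n,uv,M['m00'],onz(im,*uv,.033),wrect(im,m,.033))
# board+holder: not mat
for n,im,roi in(('T',T,(270,188,368,250)),('S',S,(255,188,360,275))):
    c=im['color'].astype(int); mat=c[100:101,0:1]
    f=(abs(c[...,2]-c[...,0]*1.0)); m=mask_in(im,(c[...,0]>c[...,1]*0.0+ 38),*roi)
    print(n,'mat px',c[260,300],'board px',c[232,310] if n=='T' else c[240,290])
# scope white
for n,im,roi in(('T',T,(170,200,215,235)),('S',S,(225,110,255,160))):
    c=im['color'].astype(int); m=big(mask_in(im,c.min(2)>(200 if n=='T' else 150),*roi))
    cnt=max(cv2.findContours(m,0,1)[0],key=cv2.contourArea); print('scope',n,cv2.minAreaRect(cnt),m.sum())
    x,y,w,h=cv2.boundingRect(cnt); cv2.imwrite(f'pics/sc{n}.png',im['color'][y-8:y+45,x-8:x+w+30,::-1]);print(x,y,w,h)
a=[cv2.resize(cv2.imread('pics/top0.png')[200:250,170:230],None,fx=9,fy=9,interpolation=2)[:450,:400],cv2.resize(cv2.imread('pics/side0.png')[108:180,220:270],(312,450),interpolation=2)]
cv2.imwrite('pics/scope.png',np.hstack(a))
E
```

```text
rack T ((487.8901672363281, -307.5744323730469), (169.31715393066406, 56.282691955566406), 1.2779688835144043)
rack S ((485.04425048828125, -307.9045104980469), (171.98297119140625, 58.22616958618164), 1.3955668210983276)
chip T (323.68, 215.86) 50.0 [ 0.55011271 -0.0167018   0.033     ] ((551.12109375, -16.219547271728516), (19.270994186401367, 19.023073196411133), 0.103220634162426)
chip S (312.8313253012048, 229.74698795180723) 83.0 [ 0.54871521 -0.0172424   0.033     ] ((549.5278930664062, -16.728515625), (23.333356857299805, 26.021814346313477), 6.193069934844971)
T mat px [ 59 148 121] board px [ 69 109  83]
S mat px [ 10 130 101] board px [ 10 100  54]
scope T ((188.5, 216.50001525878906), (12.329923629760742, 14.960308074951172), 9.462322235107422) 179
182 209 14 16
scope S ((236.48077392578125, 119.90384674072266), (9.805807113647461, 17.062105178833008), 78.69007110595703) 156
228 114 18 12
```

View pics/scope.png

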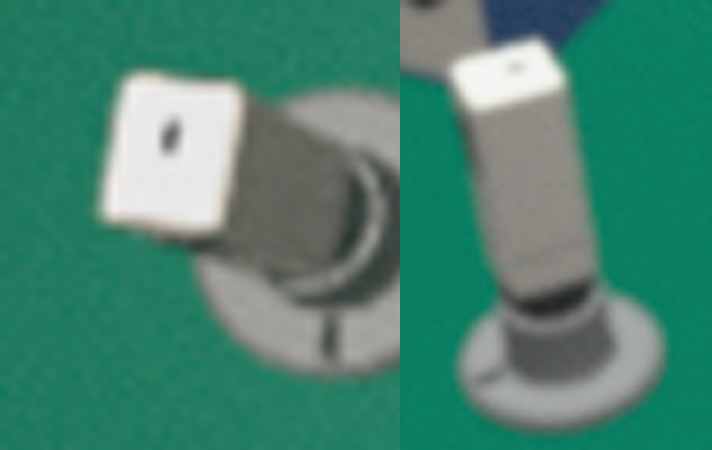

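Scope crop: the white top face has corners at about (129,75), (243,85), (225,232) and (102,217) in the crop, with its long side roughly along image vertical. Now its pose, the board yaw and the hood rim.

```bash
python3 - <<'E'
from h import *
T=load('top0');S=load('side0')
P=np.array([onz(T,170+(u+.5)/9-.5,200+(v+.5)/9-.5,.157) for u,v in((129,75),(243,85),(225,232),(102,217))])*1e3
print('T top',P[:,:2].round(1).tolist(),P.mean(0))
e=[(np.linalg.norm(d),np.degrees(np.arctan2(d[1],d[0]))) for d in (P[0]-P[3],P[1]-P[2],P[0]-P[1],P[3]-P[2])];print(e)
Q=np.array([onz(S,220+(u+.5)/6.24-.5,108+(v+.5)/6.25-.5,.157) for u,v in((452,68),(543,40),(564,80),(473,110))])*1e3
print('S top',Q[:,:2].round(1).tolist(),Q.mean(0))
c=T['color'].astype(int)
# dock foot ellipse fit skip; jaws: grey
g=(c.max(2)-c.min(2)<28)&(c.mean(2)>70)
m=np.zeros(g.shape,np.uint8);m[188:250,272:364]=g[188:250,272:364]
n,l,s,ce=cv2.connectedComponentsWithStats(m,connectivity=4)
for k in range(1,n):
    if s[k,4]>40:
        yx=np.argwhere(l==k);W=np.array([onz(T,u,v,.038)[:2] for v,u in yx])*1e3
        ev,V=np.linalg.eigh(np.cov(W.T));d=V[:,1];print('grey',s[k].tolist(),W.mean(0),np.degrees(np.arctan2(d[1],d[0])),np.sqrt(ev*12))
nm=((c[...,1]-c[...,0])<65).astype(np.uint8);m=np.zeros_like(nm);m[188:250,272:364]=nm[188:250,272:364]
m=cv2.morphologyEx(m,cv2.MORPH_OPEN,np.ones((13,13),np.uint8))
cnt=max(cv2.findContours(m,0,1)[0],key=cv2.contourArea).reshape(-1,2)
W=np.array([onz(T,u,v,.034)[:2] for u,v in cnt],np.float32)*1e3;print('board',cv2.minAreaRect(W))
# hood bottoms/rims: dark blobs in rack
for n,im,roi in(('T',T,(415,205,450,230)),('S',S,(378,318,405,350))):
    c=im['color'].astype(int);x0,y0,x1,y1=roi;m=np.zeros(c.shape[:2],np.uint8);m[y0:y1,x0:x1]=(c.max(2)<110)[y0:y1,x0:x1]
    cnt=max(cv2.findContours(m,0,1)[0],key=cv2.contourArea);x,y,w,h=cv2.boundingRect(cnt);print('hood',n,x,y,w,h,'proj guess rim',proj(im,(.5415,-.3065,.045)),'lower',proj(im,(.5415,-.3065,.02)))
E
```

```text
T top [[547.9, 318.3], [545.3, 287.9], [505.9, 289.9], [509.8, 322.6]] [527.23755255 304.68153695 157.        ]
[(np.float64(38.30463500689921), np.float64(-6.406920044632357)), (np.float64(39.39149379456685), np.float64(-3.008297783617571)), (np.float64(30.607013652376523), np.float64(85.03355595402851)), (np.float64(32.93349737828094), np.float64(83.1613280359864))]
S top [[641.9, 230.6], [682.6, 227.7], [675.3, 198.8], [634.7, 200.9]] [658.62766918 214.48085228 157.        ]
grey [313, 198, 20, 6, 80] [591.98791223 -13.04216456] 97.88899450648917 [11.70229137 51.12555866]
grey [336, 198, 20, 36, 323] [553.46303586 -78.67685019] -165.9850854513497 [38.73673076 86.14156955]
grey [280, 206, 12, 37, 233] [526.26818128  85.1528243 ] -172.6364969556705 [19.57967855 98.57676158]
grey [295, 210, 17, 13, 184] [547.89689956  38.73951003] 96.9339779220944 [31.61434411 43.0114898 ]
grey [319, 211, 10, 10, 76] [550.37344825 -16.81611367] 152.36548496373277 [22.73290279 25.24114022]
board ((540.876953125, -0.9622955322265625), (107.2873306274414, 188.0268096923828), 6.881738662719727)
hood T 424 212 15 14 proj guess rim [432.03908965 218.47846567] lower [429.35477385 219.93288999]
hood S 382 323 19 23 proj guess rim [392.17556718 330.66650568] lower [390.56373724 336.84381223]
```

```bash
cat >> h.py <<'E'
def to(X,yaw,n=''):
    s=arm.get_state();R=Ro.from_euler('xyz',s['orientation'],degrees=True)
    G=Ro.from_euler('xyz',[180,0,yaw],degrees=True)
    print(n,'d_cm',(R.inv().apply(np.array(X)-s['tool_pos'])*100).round(2).tolist(),'turn',(R.inv()*G).as_rotvec().round(4).tolist(),'t',s['clock'])
E
python3 - <<'E'
from h import *
S=load('side0')
Q=np.array([onz(S,220+(u-400+.5)/6.24-.5,108+(v+.5)/6.25-.5,.157) for u,v in((452,68),(543,40),(564,80),(473,110))])*1e3
print(Q[:,:2].round(1).tolist(),Q.mean(0))
to((.5,-.1,.215),7,'mid'); to((.527,.305,.215),-4.6,'hover')
E
```

```text
[[506.4, 318.9], [545.6, 317.1], [541.0, 286.4], [502.1, 287.3]] [523.77006667 302.41238818 157.        ]
mid d_cm [43.41, -35.73, -0.05] turn [-0.0011, 0.0, 0.2326] t 0.1
hover d_cm [60.01, -72.77, -0.01] turn [-0.0011, 0.0001, 0.435] t 0.1
```

```bash
python3 -m jog '[{"turn":[0,0,0.23],"delta_pos":[43.4,-35.7,0],"hand":100},{"turn":[0,0,0.23],"delta_pos":[43.4,-35.7,0],"hand":100},{"turn":[0,0,0.23],"delta_pos":[43.4,-35.7,0],"hand":100},{"turn":[0,0,0.23],"delta_pos":[43.4,-35.7,0],"hand":100},{"turn":[0,0,0.23],"delta_pos":[43.4,-35.7,0],"hand":100},{"turn":[0,0,0.23],"delta_pos":[43.4,-35.7,0],"hand":100},{"turn":[0,0,0.23],"delta_pos":[43.4,-35.7,0],"hand":100},{"turn":[0,0,0.23],"delta_pos":[43.4,-35.7,0],"hand":100},{"turn":[0,0,0.23],"delta_pos":[43.4,-35.7,0],"hand":100},{"turn":[0,0,0.23],"delta_pos":[43.4,-35.7,0],"hand":100},{"turn":[0,0,0.23],"delta_pos":[43.4,-35.7,0],"hand":100},{"turn":[0,0,0.42],"delta_pos":[59.9,-72.6,0],"hand":100},{"turn":[0,0,0.42],"delta_pos":[59.9,-72.6,0],"hand":100},{"turn":[0,0,0.42],"delta_pos":[59.9,-72.6,0],"hand":100},{"turn":[0,0,0.42],"delta_pos":[59.9,-72.6,0],"hand":100},{"turn":[0,0,0.42],"delta_pos":[59.9,-72.6,0],"hand":100},{"turn":[0,0,0.42],"delta_pos":[59.9,-72.6,0],"hand":100},{"turn":[0,0,0.42],"delta_pos":[59.9,-72.6,0],"hand":100},{"turn":[0,0,0.42],"delta_pos":[59.9,-72.6,0],"hand":100},{"turn":[0,0,0.42],"delta_pos":[59.9,-72.6,0],"hand":100}]'
python3 - <<'E'
from h import *
to((.5255,.3035,.215),-3.7,'hover')
E
```

```text
clock: 2.1
tool_pos: [0.5261, 0.3065, 0.2141]
orientation: [-180.0, 0.0, -3.6]
contact_force: [-0.3, -0.6, -0.1]
width: 0.095
hover d_cm [-0.04, 0.31, -0.09] turn [-0.0002, 0.0004, 0.002] t 2.1
```

```bash
python3 -m jog '[{"turn":[0,0,0],"delta_pos":[0,0.3,4],"hand":100},{"turn":[0,0,0],"delta_pos":[0,0.3,4],"hand":100},{"turn":[0,0,0],"delta_pos":[0,0.3,4],"hand":100}]'
python3 - <<'E'
from h import *
T=grab('top','top1');S=grab('side','side1')
t=T['color'][170:270,150:280];s=S['color'][70:190,180:310]
cv2.imwrite('pics/v1.png',np.hstack([cv2.resize(t,(400,308),interpolation=2),cv2.resize(s,(334,308),interpolation=2)])[...,::-1])
st=arm.get_state();print(st['tool_pos'],st['orientation'],proj(S,st['tool_pos']),proj(T,st['tool_pos']))
E
```

```text
clock: 2.4
tool_pos: [0.5263, 0.2995, 0.1746]
orientation: [179.9, 0.1, -3.8]
contact_force: [0.5, -0.1, 0.7]
width: 0.0952
[0.52706266 0.29954593 0.17597209] [-1.79970064e+02 -7.23754079e-02 -3.77787556e+00] [237.35997861 113.10934932] [188.33581412 215.17152945]
```

View pics/v1.png

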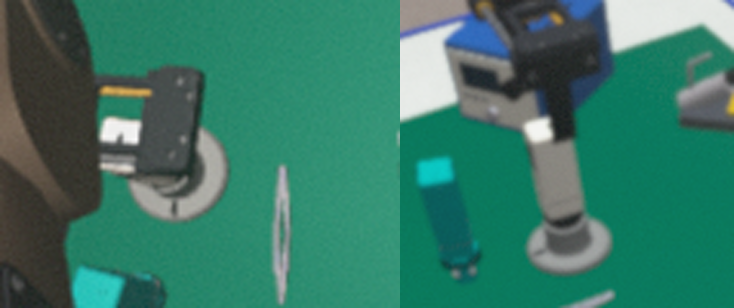

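The scope's white case sits between the open fingers, with the dock below. I go down to the grip height and close.

```bash
python3 -m jog '[{"turn":[0,0,0],"delta_pos":[-0.1,-0.4,2],"hand":100},{"turn":[0,0,0],"delta_pos":[-0.1,-0.4,4],"hand":100},{"turn":[0,0,0],"delta_pos":[-0.1,-0.4,6],"hand":100},{"turn":[0,0,0],"delta_pos":[-0.1,-0.4,6.8],"hand":100},{"turn":[0,0,0],"delta_pos":[-0.1,-0.4,6.8],"hand":100},{"turn":[0,0,0],"delta_pos":[-0.1,-0.4,6.8],"hand":60},{"turn":[0,0,0],"delta_pos":[-0.1,-0.4,6.8],"hand":45},{"turn":[0,0,0],"delta_pos":[-0.1,-0.4,6.8],"hand":40},{"turn":[0,0,0],"delta_pos":[-0.1,-0.4,6.8],"hand":35},{"turn":[0,0,0],"delta_pos":[-0.1,-0.4,6.8],"hand":20},{"turn":[0,0,0],"delta_pos":[-0.1,-0.4,6.8],"hand":20},{"turn":[0,0,0],"delta_pos":[-0.1,-0.4,6.8],"hand":20},{"turn":[0,0,0],"delta_pos":[-0.1,-0.4,6.8],"hand":20}]' 50
```

```text
clock: 3.8
tool_pos: [0.5257, 0.3039, 0.1066]
orientation: [-180.0, -0.0, -3.7]
contact_force: [-0.3, 0.9, 0.9]
width: 0.0365
```

```bash
python3 -m jog '[{"turn":[0,0,0],"delta_pos":[0,0,0],"hand":0},{"turn":[0,0,0],"delta_pos":[0,0,0],"hand":0},{"turn":[0,0,0],"delta_pos":[0,0,0],"hand":0},{"turn":[0,0,0],"delta_pos":[0,0,0],"hand":0}]' 55
python3 -m jog '[{"turn":[0,0,0],"delta_pos":[0,0,-1],"hand":0},{"turn":[0,0,0],"delta_pos":[0,0,-2],"hand":0},{"turn":[0,0,0],"delta_pos":[0,0,-3],"hand":0},{"turn":[0,0,0],"delta_pos":[0,0,-5],"hand":0},{"turn":[0,0,0],"delta_pos":[0,0,-8],"hand":0},{"turn":[0,0,0],"delta_pos":[0,0,-10],"hand":0},{"turn":[0,0,0],"delta_pos":[0,0,-10],"hand":0},{"turn":[0,0,0],"delta_pos":[0,0,-10],"hand":0},{"turn":[0,0,0],"delta_pos":[0,0,-10],"hand":0}]'
python3 - <<'E'
from h import *
to((.53,-.12,.206),-4,'mid'); to((.54,-.3065,.206),-4,'over hood')
T=grab('top','top2');S=grab('side','side2')
t=T['color'][150:270,130:290];s=S['color'][50:180,170:310]
cv2.imwrite('pics/v2.png',np.hstack([cv2.resize(t,(400,300),interpolation=2),cv2.resize(s,(400,371),interpolation=2)[:300]])[...,::-1])
E
```

```text
clock: 4.2
tool_pos: [0.5257, 0.3039, 0.1066]
orientation: [-180.0, -0.0, -3.7]
contact_force: [-0.1, 0.6, 0.5]
width: 0.0336
clock: 5.1
tool_pos: [0.5252, 0.3036, 0.2055]
orientation: [179.9, 0.1, -3.7]
contact_force: [0.1, 0.6, -2.3]
width: 0.0338
mid d_cm [3.24, 42.24, -0.02] turn [0.001, 0.0016, 0.0046] t 5.1
over hood d_cm [5.45, 60.78, -0.0] turn [0.001, 0.0016, 0.0046] t 5.1
```

View pics/v2.png

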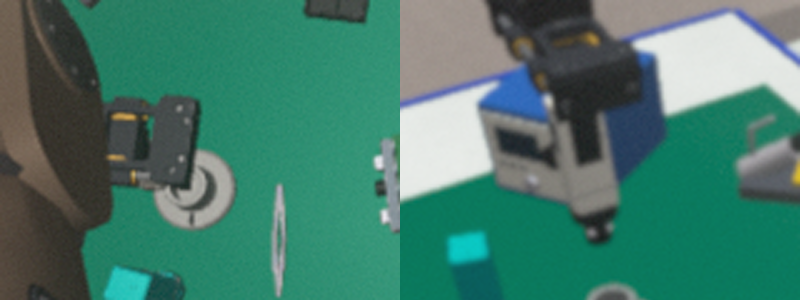

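The scope is out of the dock, held upright with the snout free. I carry it over the hood.

```bash
python3 -m jog '[{"turn":[0,0,0],"delta_pos":[0.2,2,0],"hand":0},{"turn":[0,0,0],"delta_pos":[0.5,6,0],"hand":0},{"turn":[0,0,0],"delta_pos":[0.9,10.5,0],"hand":0},{"turn":[0,0,0],"delta_pos":[1.35,15,0],"hand":0},{"turn":[0,0,0],"delta_pos":[1.8,20,0],"hand":0},{"turn":[0,0,0],"delta_pos":[2.2,25,0],"hand":0},{"turn":[0,0,0],"delta_pos":[2.7,30,0],"hand":0},{"turn":[0,0,0],"delta_pos":[3.1,35,0],"hand":0},{"turn":[0,0,0],"delta_pos":[3.6,40,0],"hand":0},{"turn":[0,0,0],"delta_pos":[4,45,0],"hand":0},{"turn":[0,0,0],"delta_pos":[4.5,50,0],"hand":0},{"turn":[0,0,0],"delta_pos":[4.9,55,0],"hand":0},{"turn":[0,0,0],"delta_pos":[5.3,59,0],"hand":0},{"turn":[0,0,0],"delta_pos":[5.4,60.5,0],"hand":0},{"turn":[0,0,0],"delta_pos":[5.45,60.8,0],"hand":0},{"turn":[0,0,0],"delta_pos":[5.45,60.8,1.5],"hand":0},{"turn":[0,0,0],"delta_pos":[5.45,60.8,3.5],"hand":0},{"turn":[0,0,0],"delta_pos":[5.45,60.8,3.5],"hand":0},{"turn":[0,0,0],"delta_pos":[5.45,60.8,3.5],"hand":0},{"turn":[0,0,0],"delta_pos":[5.45,60.8,3.5],"hand":0}]'
python3 - <<'E'
from h import *
T=grab('top','top3');S=grab('side','side3')
t=T['color'][180:280,380:480];s=S['color'][240:380,300:440]
cv2.imwrite('pics/v3.png',np.hstack([cv2.resize(t,(400,400),interpolation=2),cv2.resize(s,(400,400),interpolation=2)])[...,::-1])
st=arm.get_state();p=st['tool_pos'];print(p,st['orientation'],st['width'])
e=p[2]+.0188-.108
for im in(T,S): print(proj(im,(p[0],p[1],e)),proj(im,(.5415,-.3065,.045)))
E
```

```text
clock: 7.2
tool_pos: [0.541, -0.3059, 0.1726]
orientation: [180.0, -0.1, -3.7]
contact_force: [-0.6, -0.8, -1.5]
width: 0.0337
[ 0.54086231 -0.30619173  0.17262061] [ 1.79954569e+02 -7.02296702e-02 -3.71072581e+00] 0.033946398353139465
[436.3280237  216.34199496] [432.03908965 218.47846567]
[394.41776306 320.5839092 ] [392.17556718 330.66650568]
```

View pics/v3.png

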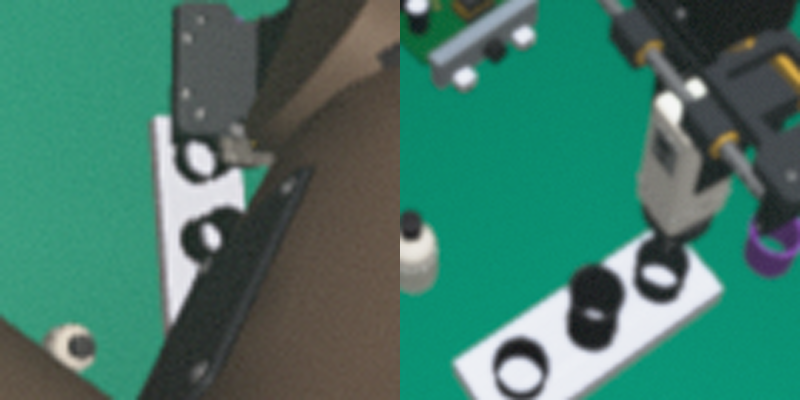

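Side view shows the snout above the rim at about (395,323), maybe a few px right of the prediction. I enlarge it to measure.

```bash
python3 - <<'E'
from h import *
S=load('side3');p=np.array([.5409,-.3062,.1726]);e=p[2]+.0188-.108
k=10;x0,y0=365,275
im=cv2.resize(S['color'][y0:y0+72,x0:x0+60],None,fx=k,fy=k,interpolation=cv2.INTER_CUBIC)[...,::-1].copy()
R=Ro.from_euler('z',-3.7,degrees=True)
def pt(X,c,r=3):
    u=(proj(S,X)-[x0,y0]+.5)*k; cv2.circle(im,tuple(int(a) for a in u),r,c,-1)
for z in(0,.025,.039,.08,.14): pt((p[0],p[1],e+z),(0,0,255),4)
a=np.linspace(0,6.283,40)
for t in a:
    pt((p[0]+.012*np.cos(t),p[1]+.012*np.sin(t),e),(0,255,255),2)
    pt((p[0]+.02*np.cos(t),p[1]+.02*np.sin(t),e+.025),(0,255,0),2)
    pt((.5415+.018*np.cos(t),-.3065+.018*np.sin(t),.045),(255,0,255),2)
for sx in(-.02,.02):
  for sy in(-.017,.017):
    o=R.apply([sx,sy,0])
    for z in(.039,.14): pt(p*[1,1,0]+o+[0,0,e+z],(255,128,0),5)
cv2.imwrite('pics/v4.png',im[:600])
E
```

```text
(no output)
```

View pics/v4.png

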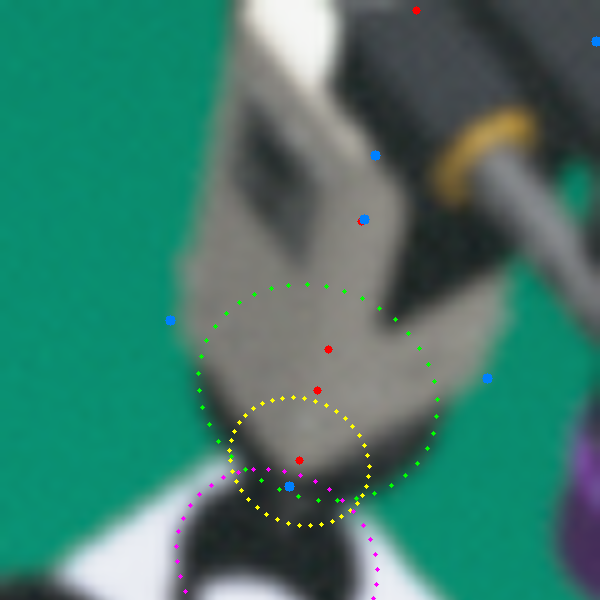

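The overlay agrees with the picture to about 1 px, and the two-camera relative estimate puts the tool target at (541.4,-306.4) mm, within 1 mm of the current pose. I lower into the flare and feel.

```bash
python3 -m jog '[{"turn":[0,0,0],"delta_pos":[0.03,0.02,2],"hand":0},{"turn":[0,0,0],"delta_pos":[0.03,0.02,3.2],"hand":0},{"turn":[0,0,0],"delta_pos":[0.03,0.02,3.8],"hand":0},{"turn":[0,0,0],"delta_pos":[0.03,0.02,4.2],"hand":0},{"turn":[0,0,0],"delta_pos":[0.03,0.02,4.5],"hand":0},{"turn":[0,0,0],"delta_pos":[0.03,0.02,4.5],"hand":0},{"turn":[0,0,0],"delta_pos":[0.03,0.02,4.5],"hand":0}]' 60
python3 - <<'E'
from h import *
s=arm.get_state();print(s['contact_force'],s['ft_torque'],s['tool_pos'],s['orientation'])
E
```

```text
clock: 8.0
tool_pos: [0.5409, -0.3067, 0.127]
orientation: [180.0, -0.0, -3.7]
contact_force: [-0.3, 0.1, -2.1]
width: 0.0339
[-0.27468363  0.06603982 -2.11014187] [ 0.04108617 -0.04507742 -0.03378026] [ 0.54090404 -0.30673736  0.12700307] [ 1.79978636e+02 -2.75253564e-02 -3.73579780e+00]
```

```bash
python3 -m jog '[{"turn":[0,0,0],"delta_pos":[0,0,0.3],"hand":0},{"turn":[0,0,0],"delta_pos":[0,0,0.6],"hand":0},{"turn":[0,0,0],"delta_pos":[0,0,0.8],"hand":0},{"turn":[0,0,0],"delta_pos":[0,0,0.8],"hand":0}]'
python3 -m jog '[{"turn":[0,0,0],"delta_pos":[0,0,0.2],"hand":0},{"turn":[0,0,0],"delta_pos":[0,0,0.4],"hand":0},{"turn":[0,0,0],"delta_pos":[0,0,0.6],"hand":0},{"turn":[0,0,0],"delta_pos":[0,0,0.6],"hand":0}]'
python3 -m jog '[{"turn":[0,0,0],"delta_pos":[0,0,0.15],"hand":0},{"turn":[0,0,0],"delta_pos":[0,0,0.3],"hand":0},{"turn":[0,0,0],"delta_pos":[0,0,0.4],"hand":0},{"turn":[0,0,0],"delta_pos":[0,0,0.4],"hand":0}]'
```

```text
clock: 8.4
tool_pos: [0.5407, -0.3065, 0.1183]
orientation: [-180.0, 0.0, -3.7]
contact_force: [0.8, 0.2, -2.8]
width: 0.0339
clock: 8.8
tool_pos: [0.5406, -0.3066, 0.1122]
orientation: [-180.0, 0.0, -3.7]
contact_force: [-0.6, 0.6, -2.0]
width: 0.0341
clock: 9.2
tool_pos: [0.5408, -0.3065, 0.1097]
orientation: [180.0, -0.0, -3.7]
contact_force: [-2.0, 3.2, 11.0]
width: 0.0337
```

```bash
python3 -m jog '[{"turn":[0,0,0],"delta_pos":[0,0,0.1],"hand":0},{"turn":[0,0,0],"delta_pos":[0,0,0.2],"hand":0},{"turn":[0,0,0],"delta_pos":[0,0,0.2],"hand":0}]'
python3 -m jog '[{"turn":[0,0,0],"delta_pos":[0,0,0.1],"hand":0},{"turn":[0,0,0],"delta_pos":[0,0,0.2],"hand":0},{"turn":[0,0,0],"delta_pos":[0,0,0.2],"hand":0}]'
```

```text
clock: 9.5
tool_pos: [0.5409, -0.3066, 0.1095]
orientation: [180.0, -0.1, -3.7]
contact_force: [-6.7, 5.6, 28.7]
width: 0.0341
clock: 9.8
tool_pos: [0.5413, -0.3066, 0.1093]
orientation: [179.9, -0.2, -3.7]
contact_force: [-9.4, 8.7, 43.8]
width: 0.0339
```

It stopped hard at z = 0.1095, and home is predicted at 0.1096 from the dock grip height, so the hood should be on. I lift and look.

```bash
python3 -m jog '[{"turn":[0,0,0],"delta_pos":[0,0,-0.4],"hand":0},{"turn":[0,0,0],"delta_pos":[0,0,-0.8],"hand":0},{"turn":[0,0,0],"delta_pos":[0,0,-1.4],"hand":0},{"turn":[0,0,0],"delta_pos":[0,0,-2],"hand":0},{"turn":[0,0,0],"delta_pos":[0,0,-4],"hand":0},{"turn":[0,0,0],"delta_pos":[0,0,-7],"hand":0},{"turn":[0,0,0],"delta_pos":[0,0,-10],"hand":0},{"turn":[0,0,0],"delta_pos":[0,0,-10],"hand":0},{"turn":[0,0,0],"delta_pos":[0,0,-10],"hand":0}]'
python3 - <<'E'
from h import *
S=grab('side','side4');s=arm.get_state();p=s['tool_pos'];print(p,s['orientation'],s['width'],s['contact_force'])
p=p.copy();e=p[2]+.0188-.1084
k=6;x0,y0=350,230
im=cv2.resize(S['color'][y0:y0+100,x0:x0+100],None,fx=k,fy=k,interpolation=cv2.INTER_CUBIC)[...,::-1].copy()
def pt(X,c,r=2):
    u=(proj(S,X)-[x0,y0]+.5)*k; cv2.circle(im,tuple(int(a) for a in u),r,c,-1)
for t in np.linspace(0,6.28,40):
    d=np.array([np.cos(t),np.sin(t),0])
    pt(p*[1,1,0]+d*.016+[0,0,e-.012],(0,255,255)); pt(p*[1,1,0]+d*.02+[0,0,e+.025],(0,255,0))
cv2.imwrite('pics/v5.png',im)
to((.5495,-.017,.2),7.2,'chip high')
E
```

```text
clock: 10.7
tool_pos: [0.5406, -0.3066, 0.2045]
orientation: [180.0, -0.0, -3.7]
contact_force: [0.4, 1.0, -3.7]
width: 0.0342
[ 0.54032118 -0.30636961  0.20364139] [-1.79963637e+02  6.99110148e-02 -3.73810352e+00] 0.03348300459017565 [-0.14481456  0.47005614 -2.50983817]
chip high d_cm [-0.97, -28.94, 0.38] turn [-0.0007, 0.0012, -0.1909] t 10.75
```

View pics/v5.png

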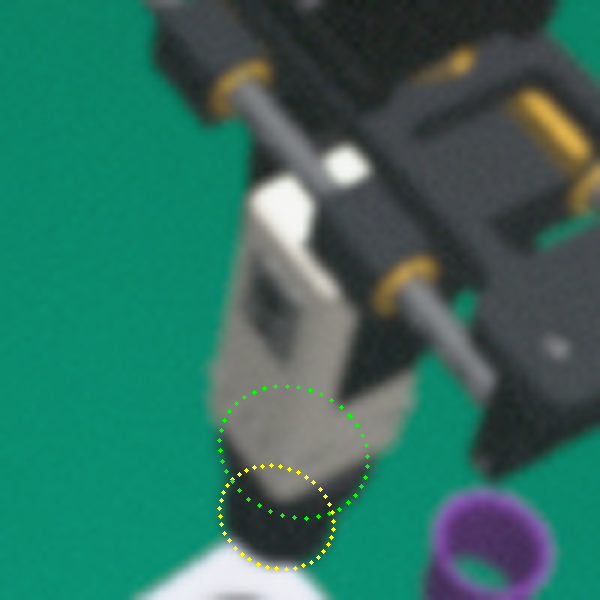

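The hood is on: its lower end and width match the yellow "home" prediction at about (277,517) in the crop, within a few tenths of a mm per crop pixel. The turquoise and purple items are untouched. On to the chip.

```bash
python3 -m jog '[{"turn":[0,0,-0.02],"delta_pos":[-0.1,-2,0],"hand":0},{"turn":[0,0,-0.05],"delta_pos":[-0.2,-6,0],"hand":0},{"turn":[0,0,-0.08],"delta_pos":[-0.4,-10.5,0],"hand":0},{"turn":[0,0,-0.12],"delta_pos":[-0.5,-15,0],"hand":0},{"turn":[0,0,-0.15],"delta_pos":[-0.7,-20,0],"hand":0},{"turn":[0,0,-0.17],"delta_pos":[-0.8,-24.5,0],"hand":0},{"turn":[0,0,-0.19],"delta_pos":[-0.9,-27.5,0],"hand":0},{"turn":[0,0,-0.19],"delta_pos":[-0.93,-28.7,0],"hand":0},{"turn":[0,0,-0.19],"delta_pos":[-0.93,-28.95,0],"hand":0},{"turn":[0,0,-0.19],"delta_pos":[-0.93,-28.95,1],"hand":0},{"turn":[0,0,-0.19],"delta_pos":[-0.93,-28.95,2.5],"hand":0},{"turn":[0,0,-0.19],"delta_pos":[-0.93,-28.95,3],"hand":0},{"turn":[0,0,-0.19],"delta_pos":[-0.93,-28.95,3],"hand":0},{"turn":[0,0,-0.19],"delta_pos":[-0.93,-28.95,3],"hand":0},{"turn":[0,0,-0.19],"delta_pos":[-0.93,-28.95,3],"hand":0}]'
python3 - <<'E'
from h import *
S=grab('side','side5');T=grab('top','top5');s=arm.get_state();p=s['tool_pos'];print(p,s['orientation'],s['width'],s['contact_force'])
e=p[2]+.0188-.1084
k=7
out=[]
for I,x0,y0 in((S,275,170),(T,290,170)):
    im=cv2.resize(I['color'][y0:y0+80,x0:x0+57],None,fx=k,fy=k,interpolation=cv2.INTER_CUBIC)[...,::-1].copy()
    def pt(X,c,r=2):
        u=(proj(I,X)-[x0,y0]+.5)*k; cv2.circle(im,tuple(int(a) for a in u),r,c,-1)
    for t in np.linspace(0,6.28,40):
        d=np.array([np.cos(t),np.sin(t),0])
        pt(p*[1,1,0]+d*.016+[0,0,e-.012],(0,255,255)); pt(p*[1,1,0]+d*.02+[0,0,e+.025],(0,255,0))
    R=Ro.from_euler('z',7.2,degrees=True)
    for a in(-.011,.011):
        for b in(-.011,.011): pt(R.apply([a,b,0])+[.55,-.0168,.033],(0,0,255),3)
    out.append(im)
cv2.imwrite('pics/v6.png',np.hstack(out))
to((.55,-.0168,.1426),7.2,'chip')
E
```

```text
clock: 12.25
tool_pos: [0.5506, -0.0176, 0.175]
orientation: [180.0, -0.0, 7.1]
contact_force: [-0.5, 0.7, -2.2]
width: 0.0341
[ 0.5505155  -0.01729742  0.17504404] [ 1.79981212e+02 -4.35244134e-02  7.14190250e+00] 0.0338572576575582 [ 0.17003155 -0.13066735 -2.04515245]
chip d_cm [-0.05, -0.06, 3.24] turn [0.0003, -0.0008, -0.001] t 12.35
```

View pics/v6.png

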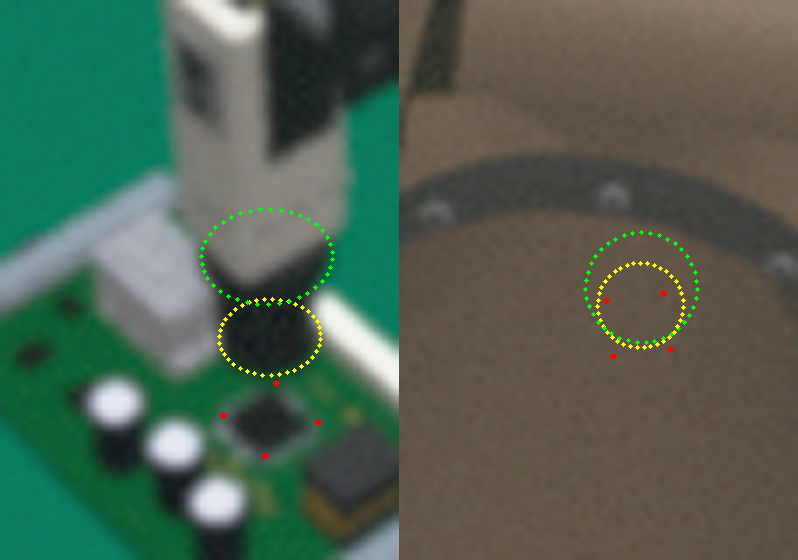

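Side view: the hood spans columns 213 to 315 in the crop and the chip is centred at about (268,421), so alignment is within 1 mm. Tall parts are clear. I descend straight.

```bash
python3 -m jog '[{"turn":[0,0,0],"delta_pos":[0,0,0.8],"hand":0},{"turn":[0,0,0],"delta_pos":[0,0,1.6],"hand":0},{"turn":[0,0,0],"delta_pos":[0,0,2.4],"hand":0},{"turn":[0,0,0],"delta_pos":[0,0,2.9],"hand":0},{"turn":[0,0,0],"delta_pos":[0,0,3.25],"hand":0},{"turn":[0,0,0],"delta_pos":[0,0,3.25],"hand":0},{"turn":[0,0,0],"delta_pos":[0,0,3.25],"hand":0},{"turn":[0,0,0],"delta_pos":[0,0,3.25],"hand":0},{"turn":[0,0,0],"delta_pos":[0,0,3.25],"hand":0}]'
python3 - <<'E'
from h import *
S=grab('side','side6');s=arm.get_state();p=s['tool_pos'];print(p,s['orientation'],s['width'],s['contact_force'])
e=p[2]+.0188-.1084
k=9;x0,y0=275,185
im=cv2.resize(S['color'][y0:y0+65,x0:x0+80],None,fx=k,fy=k,interpolation=cv2.INTER_CUBIC)[...,::-1].copy()
def pt(X,c,r=2):
    u=(proj(S,X)-[x0,y0]+.5)*k; cv2.circle(im,tuple(int(a) for a in u),r,c,-1)
for t in np.linspace(0,6.28,40):
    d=np.array([np.cos(t),np.sin(t),0]); pt(p*[1,1,0]+d*.016+[0,0,e-.012],(0,255,255))
R=Ro.from_euler('z',7.2,degrees=True)
for a in(-.011,.011):
    for b in(-.011,.011): pt(R.apply([a,b,0])+[.55,-.0168,.033],(0,0,255),3)
cv2.imwrite('pics/v7.png',im)
E
```

```text
clock: 13.25
tool_pos: [0.5504, -0.0171, 0.1424]
orientation: [180.0, -0.0, 7.1]
contact_force: [0.4, 0.9, -3.0]
width: 0.0338
[ 0.55042657 -0.01715158  0.14236832] [ 1.79986991e+02 -2.50377761e-02  7.15037561e+00] 0.03371296220210992 [ 0.66455156  0.09754175 -1.80466657]
```

View pics/v7.png

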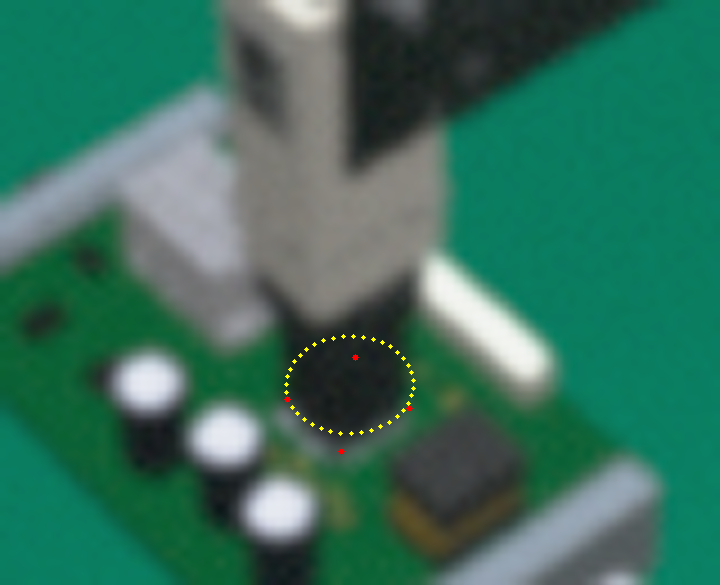

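```bash
python3 -m jog '[{"turn":[0,0,0],"delta_pos":[0.03,0.02,0],"hand":0},{"turn":[0,0,0],"delta_pos":[0.03,0.02,0],"hand":0},{"turn":[0,0,0],"delta_pos":[0.03,0.02,0],"hand":0},{"turn":[0,0,0],"delta_pos":[0.03,0.02,0],"hand":0},{"turn":[0,0,0],"delta_pos":[0.03,0.02,0],"hand":0}]' && python3 -c "
from plant import arm
print(arm.finish_job())"
```

```text
clock: 13.8
tool_pos: [0.5507, -0.0173, 0.1421]
orientation: [180.0, 0.0, 7.1]
contact_force: [0.1, -0.1, -1.4]
width: 0.0337
the job is handed in; nothing more can be done
None
```

I took the white microscope from its dock, pushed it fully into the mid-height hood and carried it to the largest square chip. I handed the job in at 13.8 s, still holding it there; no verdict is reported.

**Hood:** the push stopped hard at tool height 0.1095 m, where I had predicted 0.1096 m for fully home. The push peaked at 44 N on the wrist. After lifting, the camera showed the hood on and sitting where a home hood should be. I did not feel a separate click from the steel balls.

**Over the chip:** these are the last readings before hand-in.

| Check | Result |
|---|---|
| Hood's lower end | about 7.5 to 8 mm above the chip, worked out from the tool height |
| Centring | within about 1 mm in the side view |
| Squareness | tool yaw 7.1° against a measured board yaw of about 7.2° (estimates ranged from 6.9° to 7.9°) |
| Uprightness | tool pointing straight down, 0.0° tilt |
| Contact with the board | no contact force; the wrist reads only the load's weight |

**What disagreed or could not be checked:**
- The two cameras differed by 2 to 3 mm on absolute positions, so I averaged them and relied on positions relative to the tool.
- The arm hid the chip from the top camera, so only the side view confirmed the final position.
- I made one last 0.3 mm move after that picture, and I did not check the other items on the table at the end.

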